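# Swap a drilling template between folding hooks

### The arm

A 7-joint arm with a two-finger parallel gripper is mounted at the origin on a cart in front of the work surface, level with it; the furniture and walls round the work are solid. World frame = base frame: x ahead of the robot, y to its left, z up, the work surface at z = 0. Lengths are in m, angles in degrees, forces in N, time in s.
With the tool pointing down it reaches from about 0.35 to 0.775 m from the base axis. Payload 3.1 kg.
Tool frame: the origin (TCP) lies midway between the tips of the shut fingers; the grasp point (between the pads) lies 19 mm behind it; z points along the fingers, y is the line along which they close (so a half turn about z gives the same grasp; the last joint's range is limited). The gripper opens to 85 mm and grips with 20 to 120 N. Pads are 22 mm wide; open, the fingers measure 114 mm over their backs; the gripper's body (76 mm by 85 mm) begins 54 mm behind the grasp point. The pads swing forward as they close: fully open they stand 13 mm farther back than shut.
Start: joints at [-65.644, 17.813, 0.802, 86.603, -0.252, 75.585, -1.558], TCP at [0.247, 0.491, 0.231] pointing down, gripper open.
Joint ranges: [-154.91, 154.91], [-16.99, 109.72], [-72.82, 74.43], [7.12, 147.25], [-82.49, 262.49], [11.32, 116.49], [-174.64, 174.64]. Speed limits (degrees/s): [159.86, 159.86, 180, 180, 180, 180, 180].

### API

Orientations are given as a 3x3 rotation matrix whose columns are the frame's x, y, z axes.
In Python, from plant import * gives the robot as it stands. The module is installed in compiled form; this text tells all that it offers.
- The arm moves only by the tool jog_arm, never from a script. Its argument "increments" is a list of rows, each an object with "fingers": the finger opening in mm, from 0 to 85.4; "xyz": the shift along the world's x, y, z in mm, a list of three; "yaw": the turn about the world's z in rad. In form: [{"fingers": fingers, "xyz": [tx, ty, tz], "yaw": yaw}, ...]. A call has 1 to 8 rows; each row shifts and turns the commanded pose from where the row before left it; what a row does not reach is not made up. A row lasts 1/12 s, in which the tool goes at most 41.7 mm and 7.16 degrees, less where a joint would pass 70% of its speed; a pose out of reach is approached as far as the arm can. A call is refused whole if a number of a shift passes 41.7 or a number of a turn 0.125, either way. A call with a gripper value outside its range is refused whole. The fingers move at their own pace and stop on an object; "newtons" is the grip in N (left out, the last holds). Time passes only in rows, so rows that do not move let the fingers close. It gives the time, the measured TCP pose, the force, the opening and the grip force at its end, in the units of the state.
- read_state(): the state, without advancing time (a new reading comes with each control period).
- snapshot(name): name is "scene" or "top"; returns a dict with "color" (420x560x3 uint8, blue, green, red), "z_map" (420x560 float32, m along the optical axis (not along the pixel's ray), 0 where there is no reading), "fx", "fy", "cx", "cy" (pixels), "dist_coeffs" ([k1, k2, p1, p2, k3] as OpenCV has them; the pictures are not rectified), "pose" (4x4, takes a point from camera to world coordinates). Camera axes: x right, y up, looking along -z (the intrinsics and any distortion apply to the point x, -y, -z); pixel columns grow to the right and rows downward; lengths in m; the calibration is good to about 2 mm. A picture is of the moment at which its call begins.
- close_job(): hands the job in; it is judged then, once.
The state is a dict: "clock": time; "joints": joint angles; "qd": joint speeds; "tau": joint torques, N m; "eef_pos": TCP position; "eef_rot": TCP orientation; "force": force on the tool from outside, world axes, zero at the start; "ft_torque": the same for the moment, N m; "gripper_width": finger opening in m; "grip_force": force on a finger pad.
Only numpy, scipy, OpenCV 4.12 (cv2) and the standard library are available. Lean on these libraries where they do the work, as an engineer would, in place of code of your own. Each camera call takes 0.05 s, during which the arm holds its last target. There are 200 camera calls.

### The job

Swing the folded hook fully out from the board, then lift the drilling template off the other hook and hang it on the one you swung out, without setting it down on the bench. Then fold the emptied hook flat against the board. Leave the other things on the bench alone.

Things in the scene. Friction and masses are not known exactly. Their poses are not given: they have to be found in the camera images.
- board: fixed upright plywood board, 18 mm thick (all in mm). Origin on the bench in the plane of its front face; x into the board, y left, z up. Spans y -170 to 190, foot to x -40. Top at z 220, but cut down to z 145 at y 15 to 95 and y -170 to -105: open cut-outs behind the outer ends of folded hooks, for a finger to get behind them. Hinge axes at x -20, y 155 and y -45.
- hook_a: steel mounting of the loaded hook (hook A), 40 mm wide, 54 high, on the board. Origin: on its upright hinge axis, level with the bar's centre line, 190 mm above the bench, 20 in front of the board face; x into the board, y left along it, z up. This hook is swung out at the start and carries the template. Both hooks are alike and fold the same way; which is on the left varies.
- hook_a_arm (a joint): hinge of hook A, rad: 0 = folded flat, bar along the mounting's -y; 1.571 = fully out, along its -x; at q along (-sin q, -cos q). Stops at both ends. Friction 0.12 N m holds it where it is left; push it with a finger. Starts fully out; fold to 0 once emptied.
- hook_a_mid (a point): point on the top line of hook A's bar, 55 mm from the hinge axis; turns with the arm; its -y points along the bar to the tip, z up
- hook_a_tip (a point): point on the centre line of hook A's bar, 100 mm from the hinge axis; turns with the bar. The bar is round steel, 10 in diameter, level, bare for 100 from the axis, then its end turns up: that end rises to 20 above the centre line and reaches 113 from the axis
- hook_b: steel mounting of the empty hook (hook B), 40 mm wide, 54 high, on the board. Origin: on its upright hinge axis, level with the bar's centre line, 190 mm above the bench, 20 in front of the board face; x into the board, y left along it, z up. This hook is folded, or nearly so, at the start. Both hooks are alike and fold the same way; which is on the left varies.
- hook_b_arm (a joint): hinge of hook B, rad: 0 = folded flat, bar along the mounting's -y; 1.571 = fully out, along its -x; at q along (-sin q, -cos q). Stops at both ends. Friction 0.12 N m holds it where it is left; push it with a finger. Starts at 0 to 0.12; swing fully out.
- hook_b_mid (a point): point on the top line of hook B's bar, 55 mm from the hinge axis; turns with the arm; its -y points along the bar to the tip, z up
- hook_b_tip (a point): point on the centre line of hook B's bar, 100 mm from the hinge axis; turns with the bar. The bar is round steel, 10 in diameter, level, bare for 100 from the axis, then its end turns up: that end rises to 20 above the centre line and reaches 113 from the axis
- template: bare aluminium plate with four dark bushings; mm: 10 thick (x), 76 wide (y), 165 high (z), about 0.15 kg. Origin: middle of lower edge. Hanging hole through along x: 36 wide, z 86 to 130, upper corners cut at 45 deg to a flat top 12 wide. Grip the solid strip above it, z 130 to 165, across the 10. Hangs square to the bar; lift 16 to 33 to clear the turned-up end.
- template_eye (a point): middle of the top edge of the template's hanging hole (130 mm above the template's origin); touches the bar's top line when hung. Axes as the template's
- spanner: steel combination spanner 31x192x8 mm lying under the hooks, loose, a bystander. Origin: centre of its underside
- tape_roll: roll of black tape 62x59x19 mm lying in front of the board, loose, a bystander. Origin: centre of its underside
- screw_jar: clear jar of screws, 66 mm across, 83 mm high, standing left of the hooks, loose, a bystander. Origin: centre of its underside

How it is judged:
By the outcome, as a careful person would: the job done as asked, in the order asked, and still so for the second after the job is handed in, with the robot touching nothing.
It also fails if it takes over 72 s, if anything falls off the work surface, if the arm or the gripper's body presses on something with over 40 N, if the wrist force passes 120 N, or if a joint passes its speed limit or range.

## Working session

There is one attempt and no reset: what is moved stays moved. The work goes in short steps, Python scripts to look and compute and a tool call to move; the robot and the scene stay as the last step left them, time stands still between calls to the robot, and variables do not carry over. Pictures are saved under pics/ and viewed, at most 10 in all, crops included, and the job is handed in when it is done.

Besides the shell and the picture viewer there is one more tool, called as name(argument=value, ...), one argument or row to a line, values as JSON. jog_arm: Moves the arm, as the interface text tells. Its arguments: {"type":"object","properties":{"increments":{"type":"array","items":{"type":"object","properties":{"fingers":{"type":"number"},"xyz":{"type":"array","items":{"type":"number"}},"yaw":{"type":"number"}}}},"newtons":{"type":"number"}},"required":["increments"]}

```bash
mkdir -p pics
cat > h.py <<'E'
from plant import *
import numpy as np, cv2
def cloud(s):
    z=s["z_map"];h,w=z.shape
    K=np.array([[s["fx"],0,s["cx"]],[0,s["fy"],s["cy"]],[0,0,1]])
    u,v=np.meshgrid(np.arange(w),np.arange(h))
    p=cv2.undistortPoints(np.stack([u,v],-1).reshape(-1,1,2).astype(float),K,np.array(s["dist_coeffs"],float)).reshape(h,w,2)
    c=np.stack([p[...,0]*z,-p[...,1]*z,-z],-1)
    P=s["pose"];W=c@P[:3,:3].T+P[:3,3]
    W[z==0]=np.nan
    return W
def snap(cam,name):
    s=snapshot(cam);cv2.imwrite(f"pics/{name}.png",s["color"]);W=cloud(s);np.save(f"pics/{name}.npy",W);return s,W
E
python3 - <<'E'
from h import *
st=read_state();print(st["clock"],st["eef_pos"],st["eef_rot"],st["gripper_width"])
a,_=snap("scene","s0");b,_=snap("top","t0")
print(a["pose"],b["pose"])
cv2.imwrite("pics/both0.png",cv2.resize(np.vstack([a["color"],b["color"]]),(400,600)))
E
```

```text
0.0 [0.24718248 0.4905015  0.23021598] [[-8.93033026e-01  4.49990004e-01 -1.00478267e-03]
 [ 4.49991121e-01  8.93030438e-01 -2.15139266e-03]
 [-7.08036850e-05 -2.37340798e-03 -9.99997181e-01]] 0.08550206662719102
[[ 0.6125142   0.43279154 -0.66145131 -0.06768133]
 [-0.79044251  0.3298558  -0.51613544 -0.38424716]
 [-0.00519551  0.83897952  0.54413819  0.67081649]
 [ 0.          0.          0.          1.        ]] [[-0.01126383  0.98971098 -0.14263699  0.43366287]
 [-0.99977014 -0.00854436  0.01966391  0.11893456]
 [ 0.01824284  0.14282569  0.98957972  1.1510199 ]
 [ 0.          0.          0.          1.        ]]
```

View pics/s0.png

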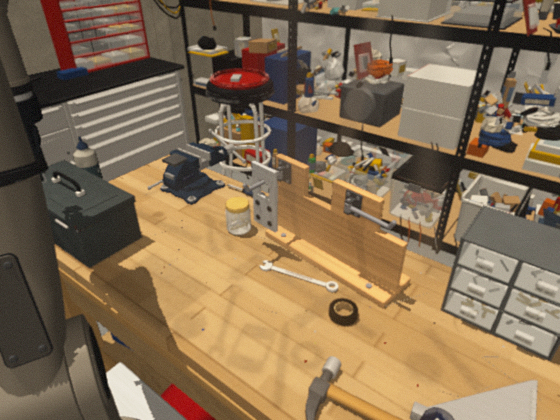

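View pics/t0.png

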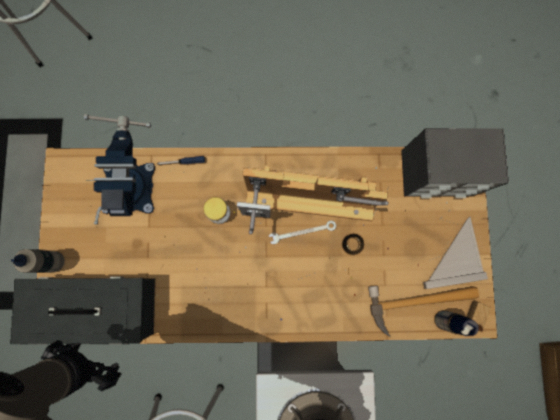

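The scene shot shows the template (265,195) on the left hook A and folded hook B at (370,215). In the top view the board runs (245,175)–(385,198), with the template at (254,208) and hook B's bar at (345–385,193–204). Next I'll fit the board.

Run:
```python
from h import *
for n,(r0,r1,c0,c1) in {"t0":(155,245,225,400),"s0":(140,310,220,420)}.items():
    W=np.load(f"pics/{n}.npy");I=cv2.imread(f"pics/{n}.png")
    P=W[r0:r1,c0:c1].reshape(-1,3);C=I[r0:r1,c0:c1].reshape(-1,3)
    P_=P[np.isfinite(P).all(1)]
    m=(P_[:,2]>.214)&(P_[:,2]<.227)
    Q=P_[m];print(n,len(Q))
    l=cv2.fitLine(Q[:,:2].astype(np.float32),cv2.DIST_HUBER,0,.01,.01).ravel();print(l,np.degrees(np.arctan2(l[1],l[0])))
    d=l[:2]*np.sign(l[1]);nn=np.array([d[1],-d[0]])
    t=(Q[:,:2]-l[2:])@d;s=(Q[:,:2]-l[2:])@nn
    print("t",np.percentile(t,[0,1,99,100]),"s",np.percentile(s,[1,10,50,90,99]))
t=cv2.imread("pics/t0.png")[155:245,225:400];s=cv2.imread("pics/s0.png")[140:310,220:420]
cv2.imwrite("pics/c0.png",np.vstack([cv2.resize(t,(583,300),interpolation=2),cv2.resize(s,(583,496),interpolation=2)])[:,:][:600] if 0 else np.hstack([cv2.resize(t,(400,206),interpolation=2).repeat(1,0) if 0 else cv2.copyMakeBorder(cv2.resize(t,(400,206),interpolation=2),0,134,0,0,0),cv2.resize(s,(400,340),interpolation=2)]))
```

```text
t0 831
[0.11197396 0.9937111  0.63319314 0.01489162] 83.57088
t [-0.12697102 -0.12412983  0.16678912  0.17060424] s [-0.08073785 -0.01071678 -0.00163785  0.0068383   0.01027808]
s0 799
[0.10612547 0.99435276 0.6319247  0.02978447] 83.90798
t [-0.14197467 -0.14131604  0.15264929  0.1586662 ] s [-0.0771201  -0.07511713 -0.00310459  0.00834711  0.01443594]
```

View pics/c0.png

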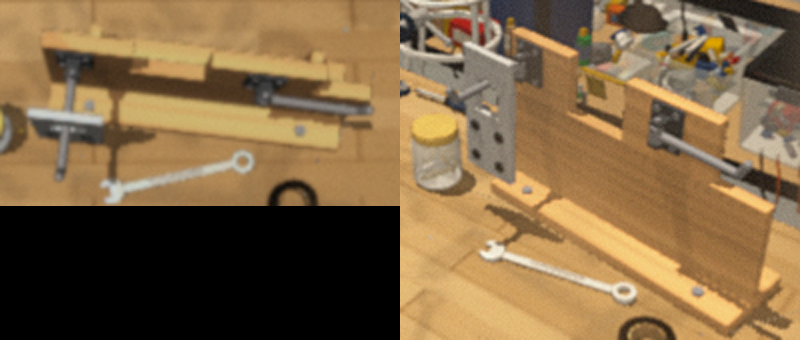

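```bash
cat >> h.py <<'E'
TH=np.radians(-6.3)
X=np.array([np.cos(TH),np.sin(TH)]);Y=np.array([-np.sin(TH),np.cos(TH)])
O=np.array([.6295,-.0055])-.009*X
def tob(W):
    d=W[...,:2]-O;return np.stack([d@X,d@Y,W[...,2]],-1)*1000
def tow(b):
    b=np.asarray(b)/1000;return np.r_[O+b[0]*X+b[1]*Y,b[2]]
E
python3 - <<'E'
from h import *
pc=lambda a:np.round(np.percentile(a,[1,5,50,95,99]),1) if len(a)>3 else len(a)
for n in ("t0","s0"):
    B=tob(np.load(f"pics/{n}.npy").reshape(-1,3));B=B[np.isfinite(B).all(1)]
    def box(x0,x1,y0,y1,z0,z1):
        b=np.array([[x0,x1],[y0,y1],[z0,z1]]);return B[((B>b[:,0])&(B<b[:,1])).all(1)]
    Q=box(-12,30,-125,200,214,228)
    r=cv2.fitLine(Q[:,:2].astype(np.float32),cv2.DIST_HUBER,0,.01,.01).ravel()
    print(n,"top line slope",r[0]/r[1],"x@y0",r[2]-r[0]/r[1]*r[3],"x",pc(Q[:,0]),"y",pc(Q[:,1]),"z",pc(Q[:,2]))
    Q=box(-12,12,-95,175,60,130);print("face x",pc(Q[:,0]),len(Q))
    if len(Q)>20: print(np.polyfit(Q[:,1],Q[:,0],1))
    Q=box(-110,-45,100,220,200,260);print("template top",len(Q),[pc(Q[:,i]) for i in range(3)])
    if len(Q)>20: print(np.polyfit(Q[:,1],Q[:,0],1))
    Q=box(-110,-45,100,220,60,200);print("template face",len(Q),[pc(Q[:,i]) for i in range(3)])
    if len(Q)>20: print(np.polyfit(Q[:,1],Q[:,0],1))
    Q=box(-160,-95,120,190,180,230);print("A tip",len(Q),[pc(Q[:,i]) for i in range(3)])
    Q=box(-60,-2,-170,-70,175,225);print("B bar",len(Q),[pc(Q[:,i]) for i in range(3)],np.polyfit(Q[:,1],Q[:,0],1))
    Q=box(-200,-20,100,320,70,100);print("jar",len(Q),[pc(Q[:,i]) for i in range(3)])
E
```

```text
t0 top line slope 0.015776468 x@y0 8.664359 x [-4.3 -0.5  9.2 18.9 21.1] y [-103.5  -93.8    1.1  176.7  186.3] z [214.3 215.3 219.1 221.9 222.7]
face x [-0.4  0.   1.9  3.9  4.4] 405
[0.01807664 1.0612781 ]
template top 196 [array([-70.6, -70.3, -67.2, -60.8, -60.4]), array([118.1, 121. , 155.3, 189.3, 191.9]), array([200.9, 204.6, 228.2, 231.9, 232.4])]
[ 1.27985955e-02 -6.85237579e+01]
template face 264 [array([-108.2, -101.7,  -70.3,  -53.6,  -46.8]), array([118.3, 123.1, 154.5, 187.8, 191.7]), array([ 70. ,  86.6, 159.6, 196.3, 198.5])]
[ 1.67471443e-03 -7.43380552e+01]
A tip 57 [array([-128. , -126.3, -111.2,  -96.5,  -95.9]), array([151.4, 151.7, 155.6, 160.1, 160.7]), array([187.9, 189.4, 194.7, 210.5, 210.9])]
B bar 159 [array([-28.5, -27.6, -23.3, -17.9, -17.2]), array([-155.4, -152.2, -115.7,  -74.8,  -70.5]), array([187.7, 190.2, 193.9, 206.7, 210. ])] [  0.04344511 -18.06555675]
jar 467 [array([-90.1, -86.2, -63.8, -37.7, -33.8]), array([130.5, 176.7, 261.2, 287.5, 291.8]), array([73.6, 78.5, 82.7, 87.1, 95.9])]
s0 top line slope 0.016145991 x@y0 5.455776 x [-4.5 -2.5  6
[... 283 characters left out ...]
 231.1, 232. ])]
[-6.53770126e-03 -6.64354758e+01]
template face 1116 [array([-101.9,  -75.3,  -68.3,  -61.6,  -58.8]), array([115.8, 116.8, 148.4, 186.8, 190.9]), array([ 68.4,  74.5, 134.3, 195.6, 198.9])]
[-2.82533175e-02 -6.46627964e+01]
A tip 70 [array([-127.6, -126.3, -117.8,  -98.3,  -96.1]), array([148.7, 149.5, 152.2, 156.1, 157.8]), array([188.6, 189.7, 196. , 209.8, 211.3])]
B bar 231 [array([-27.8, -26.8, -24.3, -19. ,  -6.6]), array([-158.2, -156.1, -119.6,  -75. ,  -71.1]), array([188.3, 189.5, 194.8, 208. , 211.2])] [  0.0454062  -18.23688547]
jar 570 [array([-89.6, -86.8, -68.1, -40.8, -34.1]), array([116.2, 118.1, 235.6, 280. , 288.4]), array([70.8, 72.6, 83.8, 96.1, 99.1])]
```

```bash
sed -i 's/^TH=.*/TH=np.radians(-7.27)/; s/^O=.*/O=np.array([.6295,-.0055])-.007*np.array([np.cos(np.radians(-6.3)),np.sin(np.radians(-6.3))])/' h.py
python3 - <<'E'
from h import *
np.set_printoptions(suppress=True,precision=1)
for n in ("t0","s0"):
    B=tob(np.load(f"pics/{n}.npy").reshape(-1,3));B=B[np.isfinite(B).all(1)]
    def box(x0,x1,y0,y1,z0,z1):
        b=np.array([[x0,x1],[y0,y1],[z0,z1]]);return B[((B>b[:,0])&(B<b[:,1])).all(1)]
    Q=box(-10,10,-95,175,60,130);print(np.polyfit(Q[:,1],Q[:,0],1))
    Q=box(-60,-8,-165,-70,188,225);print("Bbar",[np.percentile(Q[:,i],[2,50,98]) for i in range(3)],np.polyfit(Q[:,1],Q[:,0],1))
    Q=box(-90,-45,100,220,222,240);print("ttop",[np.percentile(Q[:,i],[2,50,98]) for i in range(3)])
print(tow([8,-135,320])*1000, tow([-70,155,230])*1000)
R=lambda q:14.5*np.cos(q)+11*np.sin(q)
prev=None
for q in np.linspace(0,np.pi/2,13):
    h=5+R(q);p=tow([-20-90*np.sin(q)+h*np.cos(q),-45-90*np.cos(q)-h*np.sin(q),175])*1000
    print(round(q,2),p, None if prev is None else p-prev);prev=p
E
```

```text
[ 0.  -0.9]
Bbar [array([-27.8, -23.2, -17.7]), array([-155.1, -116.7,  -72.1]), array([189.5, 193.9, 209.1])] [  0.  -19.7]
ttop [array([-74.9, -70.3, -65.1]), array([117.9, 154.2, 190.3]), array([222.8, 229. , 232.2])]
[0.  0.9]
Bbar [array([-27.1, -24.3, -18.4]), array([-157.9, -120.2,  -72.2]), array([189.1, 194.9, 210. ])] [  0.  -21.8]
ttop [array([-74.9, -72.1, -64.4]), array([116. , 148.8, 188.9]), array([222.2, 229.3, 232.1])]
[ 613.4 -139.7  320. ] [572.7 157.9 230. ]
0.0 [ 605.  -138.6  175. ] None
0.13 [ 594.2 -139.2  175. ] [-10.8  -0.6   0. ]
0.26 [ 583.1 -138.4  175. ] [-11.1   0.8   0. ]
0.39 [ 571.9 -136.2  175. ] [-11.2   2.2   0. ]
0.52 [ 560.9 -132.4  175. ] [-11.1   3.8   0. ]
0.65 [ 550.1 -127.1  175. ] [-10.8   5.4   0. ]
0.79 [ 539.9 -120.1  175. ] [-10.2   6.9   0. ]
0.92 [ 530.6 -111.6  175. ] [-9.3  8.5  0. ]
1.05 [ 522.4 -101.7  175. ] [-8.2  9.9  0. ]
1.18 [515.6 -90.5 175. ] [-6.8 11.2  0. ]
1.31 [510.4 -78.1 175. ] [-5.2 12.3  0. ]
1.44 [507.1 -65.  175. ] [-3.4 13.1  0. ]
1.57 [505.7 -51.3 175. ] [-1.4 13.7  0. ]
```

jog_arm(
  increments=[
    {"xyz": [0,0,40],"fingers": 0},
    {"xyz": [0,0,40],"fingers": 0},
    {"xyz": [19,-33,2],"yaw": -0.1,"fingers": 0},
    {"xyz": [19,-33,2],"yaw": -0.1,"fingers": 0},
    {"xyz": [19,-33,2],"yaw": -0.1,"fingers": 0},
    {"xyz": [19,-33,2],"yaw": -0.1,"fingers": 0},
    {"xyz": [19,-33,2],"yaw": -0.1,"fingers": 0},
    {"xyz": [19,-33,2],"yaw": -0.1,"fingers": 0},
  ],
)

```text
invalid input at $.increments[0]: expected keys fingers, xyz, yaw
```

jog_arm(
  increments=[
    {"xyz": [0,0,40],"yaw": 0,"fingers": 0},
    {"xyz": [0,0,40],"yaw": 0,"fingers": 0},
    {"xyz": [19,-33,2],"yaw": -0.1,"fingers": 0},
    {"xyz": [19,-33,2],"yaw": -0.1,"fingers": 0},
    {"xyz": [19,-33,2],"yaw": -0.1,"fingers": 0},
    {"xyz": [19,-33,2],"yaw": -0.1,"fingers": 0},
    {"xyz": [19,-33,2],"yaw": -0.1,"fingers": 0},
    {"xyz": [19,-33,2],"yaw": -0.1,"fingers": 0},
  ],
)

```text
clock: 0.77
eef_pos: [0.3618, 0.2912, 0.323]
eef_rot: [[-0.479, 0.878, -0.001], [0.878, 0.479, -0.0], [-0.0, -0.001, -1.0]]
force: [0.1, 0.6, 0.5]
gripper_width: -0.0001
grip_force: 0.0
```

jog_arm(
  increments=[
    {"xyz": [19,-33,0],"yaw": -0.1,"fingers": 0},
    {"xyz": [19,-33,0],"yaw": -0.1,"fingers": 0},
    {"xyz": [19,-33,0],"yaw": -0.1,"fingers": 0},
    {"xyz": [19,-33,0],"yaw": -0.1,"fingers": 0},
    {"xyz": [19,-33,0],"yaw": -0.1,"fingers": 0},
    {"xyz": [19,-33,0],"yaw": -0.1,"fingers": 0},
    {"xyz": [19,-33,0],"yaw": -0.032,"fingers": 0},
    {"xyz": [19,-33,0],"yaw": 0,"fingers": 0},
  ],
)

```text
clock: 1.43
eef_pos: [0.5138, 0.0276, 0.323]
eef_rot: [[0.128, 0.992, -0.001], [0.992, -0.128, 0.0], [0.0, -0.001, -1.0]]
force: [0.9, 0.1, 0.7]
gripper_width: 0.0001
grip_force: 0.0
```

jog_arm(
  increments=[
    {"xyz": [20,-34,0],"yaw": 0,"fingers": 0},
    {"xyz": [20,-34,0],"yaw": 0,"fingers": 0},
    {"xyz": [20,-34,0],"yaw": 0,"fingers": 0},
    {"xyz": [20,-34,0],"yaw": 0,"fingers": 0},
    {"xyz": [20,-34,0],"yaw": 0,"fingers": 0},
    {"xyz": [0,0,0],"yaw": 0,"fingers": 0},
  ],
)

```text
clock: 1.93
eef_pos: [0.6135, -0.1513, 0.3195]
eef_rot: [[0.141, 0.99, -0.005], [0.99, -0.141, -0.009], [-0.009, -0.004, -1.0]]
force: [-1.7, -0.3, -0.4]
gripper_width: -0.0001
grip_force: 0.0
```

jog_arm(
  increments=[
    {"xyz": [0,0,0],"yaw": 0,"fingers": 0},
    {"xyz": [0,0,0],"yaw": 0,"fingers": 0},
  ],
)

```text
clock: 2.1
eef_pos: [0.6133, -0.1404, 0.3224]
eef_rot: [[0.128, 0.992, -0.002], [0.992, -0.128, 0.001], [0.001, -0.002, -1.0]]
force: [-0.6, 1.1, -0.4]
gripper_width: -0.0003
grip_force: 0.0
```

Run:
```python
from h import *
s,W=snap("scene","s1");st=read_state();print(st["eef_pos"],st["eef_rot"],st["joints"])
print(tob(np.array(st["eef_pos"])))
cv2.imwrite("pics/c1.png",cv2.resize(s["color"][60:300,220:480],(780,600))[:600])
```

```text
[ 0.61342954 -0.13930831  0.32301051] [[ 1.25904431e-01  9.92042219e-01 -5.57099470e-04]
 [ 9.92041343e-01 -1.25903470e-01  1.51332067e-03]
 [ 1.43113724e-03 -7.43199484e-04 -9.99998700e-01]] [ -8.33228821  28.73908503  34.64092477  62.45597554 -15.95456775
  93.19872359  14.74633412]
[   7.99053584 -134.64773834  323.0105086 ]
```

View pics/c1.png

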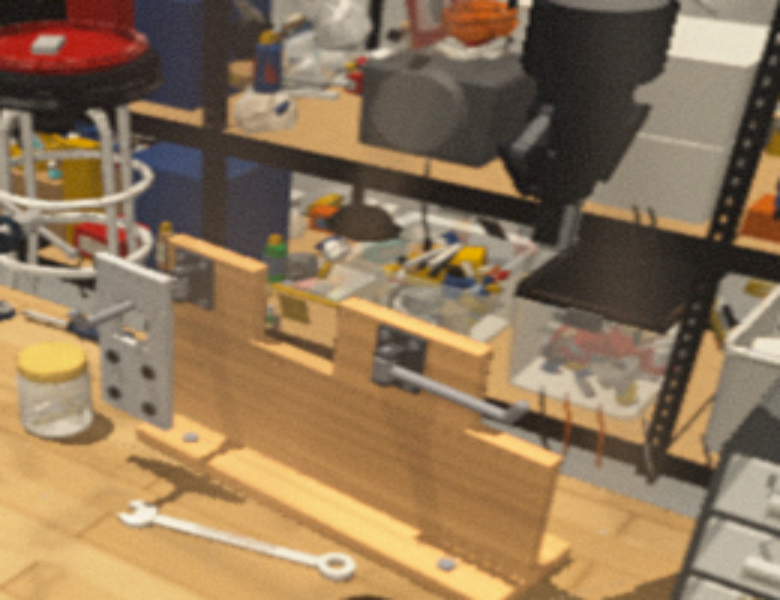

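The gripper, fingers shut, is above and behind hook B's bar end (cut-out near pixel (500,420)). I'll go down slowly.

jog_arm(
  increments=[
    {"xyz": [0,0,-30],"yaw": 0,"fingers": 0},
    {"xyz": [0,0,-30],"yaw": 0,"fingers": 0},
    {"xyz": [0,0,-25],"yaw": 0,"fingers": 0},
    {"xyz": [0,0,-20],"yaw": 0,"fingers": 0},
    {"xyz": [0,0,-20],"yaw": 0,"fingers": 0},
    {"xyz": [0,0,-15],"yaw": 0,"fingers": 0},
    {"xyz": [0,0,-8],"yaw": 0,"fingers": 0},
    {"xyz": [0,0,0],"yaw": 0,"fingers": 0},
  ],
)

```text
clock: 2.82
eef_pos: [0.6123, -0.138, 0.1738]
eef_rot: [[0.125, 0.992, -0.003], [0.992, -0.125, 0.002], [0.002, -0.003, -1.0]]
force: [-0.8, -0.4, 0.8]
gripper_width: 0.0002
grip_force: 0.0
```

jog_arm(
  increments=[
    {"xyz": [-8,0,0],"yaw": 0,"fingers": 0},
    {"xyz": [-11,-0.5,0],"yaw": 0,"fingers": 0},
    {"xyz": [-11,1,0],"yaw": 0,"fingers": 0},
    {"xyz": [-11,2,0],"yaw": 0,"fingers": 0},
    {"xyz": [-11,4,0],"yaw": 0,"fingers": 0},
    {"xyz": [-11,5.5,0],"yaw": 0,"fingers": 0},
    {"xyz": [-10,7,0],"yaw": 0,"fingers": 0},
  ],
)

```text
clock: 3.4
eef_pos: [0.5421, -0.1217, 0.1778]
eef_rot: [[0.127, 0.992, 0.007], [0.992, -0.127, -0.001], [0.0, 0.007, -1.0]]
force: [2.4, -0.7, 0.2]
gripper_width: 0.0001
grip_force: 0.9
```

jog_arm(
  increments=[
    {"xyz": [-9,8.5,0],"yaw": 0,"fingers": 0},
    {"xyz": [-8,10,0],"yaw": 0,"fingers": 0},
    {"xyz": [-7,11,0],"yaw": 0,"fingers": 0},
    {"xyz": [-5,12,0],"yaw": 0,"fingers": 0},
    {"xyz": [-2,8,0],"yaw": 0,"fingers": 0},
    {"xyz": [0,0,0],"yaw": 0,"fingers": 0},
  ],
)

```text
clock: 3.9
eef_pos: [0.5103, -0.0699, 0.1769]
eef_rot: [[0.124, 0.992, 0.003], [0.992, -0.124, 0.002], [0.002, 0.003, -1.0]]
force: [-0.1, 0.4, 0.3]
gripper_width: -0.0002
grip_force: 0.0
```

Run:
```python
from h import *
st=read_state();print(tob(np.array(st["eef_pos"])),st["force"])
s,W=snap("top","t2");B=tob(W[155:260,225:420].reshape(-1,3));B=B[np.isfinite(B).all(1)]
Q=B[(B[:,0]<-35)&(B[:,0]>-140)&(abs(B[:,1]+45)<45)&(B[:,2]>180)&(B[:,2]<215)]
print(len(Q));
if len(Q)>5: print(np.percentile(Q,[5,50,95],axis=0),np.polyfit(Q[:,0],Q[:,1],1))
cv2.imwrite("pics/c2.png",cv2.resize(s["color"][150:260,225:400],(700,440)))
```

```text
[-103.10621505  -78.81658907  176.87159765] [-0.05415042  0.43265237  0.25500209]
166
[[-126.13892569  -65.22124842  190.47819879]
 [ -80.04099986  -55.82479989  193.56537309]
 [ -39.26597659  -46.94232725  208.0107724 ]] [  0.16840501 -42.07665278]
```

View pics/c2.png

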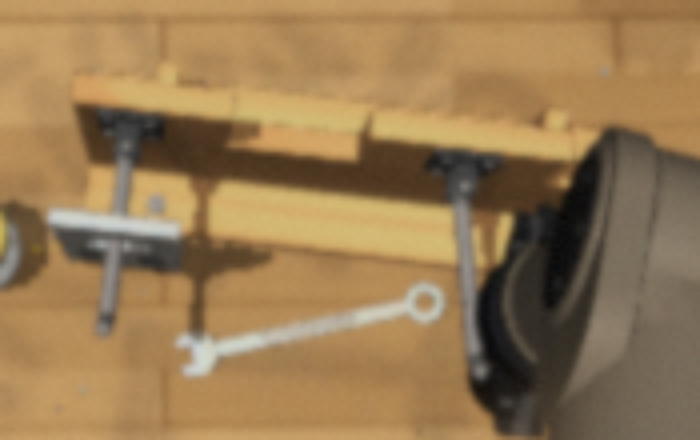

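Hook B's bar (460,180)→(480,385) is about 0.17 rad short of fully out. I'll push on to the stop.

jog_arm(
  increments=[
    {"xyz": [0,7,0],"yaw": 0,"fingers": 0},
    {"xyz": [0.5,6,0],"yaw": 0,"fingers": 0},
    {"xyz": [0.5,3,0],"yaw": 0,"fingers": 0},
    {"xyz": [0,0,0],"yaw": 0,"fingers": 0},
    {"xyz": [0,0,0],"yaw": 0,"fingers": 0},
  ],
)

```text
clock: 4.37
eef_pos: [0.5106, -0.0557, 0.175]
eef_rot: [[0.127, 0.992, -0.0], [0.992, -0.127, 0.0], [0.0, -0.0, -1.0]]
force: [0.5, 0.6, 0.1]
gripper_width: -0.0001
grip_force: 0.0
```

jog_arm(
  increments=[
    {"xyz": [0,3,0],"yaw": 0,"fingers": 0},
    {"xyz": [0,0,0],"yaw": 0,"fingers": 0},
    {"xyz": [0,0,0],"yaw": 0,"fingers": 0},
  ],
)

```text
clock: 4.62
eef_pos: [0.5106, -0.0532, 0.1752]
eef_rot: [[0.128, 0.992, 0.0], [0.992, -0.128, 0.0], [0.0, 0.0, -1.0]]
force: [1.2, -0.4, -0.3]
gripper_width: 0.0002
grip_force: 0.2
```

jog_arm(
  increments=[
    {"xyz": [0,2,0],"yaw": 0,"fingers": 0},
    {"xyz": [0,0,0],"yaw": 0,"fingers": 0},
    {"xyz": [0,0,0],"yaw": 0,"fingers": 0},
  ],
)

```text
clock: 4.87
eef_pos: [0.5105, -0.0529, 0.1753]
eef_rot: [[0.129, 0.992, 0.0], [0.992, -0.129, -0.002], [-0.002, 0.001, -1.0]]
force: [1.1, -4.2, -1.0]
gripper_width: 0.0002
grip_force: 2.1
```

```bash
cat > m.py <<'E'
from h import *
import sys
st=read_state();print(tob(np.array(st["eef_pos"])),st["force"])
s,W=snap("top",sys.argv[1]);B=tob(W[155:260,225:420].reshape(-1,3));B=B[np.isfinite(B).all(1)]
for y in(-45,155):
  Q=B[(B[:,0]<-40)&(B[:,0]>-100)&(abs(B[:,1]-y)<(20))&(B[:,2]>185)&(B[:,2]<201)]
  print(len(Q),np.percentile(Q,[5,50,95],axis=0)[:,1],np.polyfit(Q[:,0],Q[:,1],1))
E
python3 m.py t3
```

```text
[-105.00461093  -61.94444395  175.31203437] [ 1.09183507 -4.23804431 -1.0091072 ]
61 [-49.62692477 -44.0298474  -40.9227771 ] [ -0.09375995 -50.08604011]
89 [148.40001886 154.06371271 162.02042751] [1.08202001e-02 1.55038162e+02]
```

jog_arm(
  increments=[
    {"xyz": [0,2,0],"yaw": 0,"fingers": 0},
    {"xyz": [0,0,0],"yaw": 0,"fingers": 0},
    {"xyz": [0,-10,0],"yaw": 0,"fingers": 0},
    {"xyz": [-4,-20,0],"yaw": 0,"fingers": 0},
    {"xyz": [0,0,30],"yaw": 0,"fingers": 0},
    {"xyz": [0,0,40],"yaw": 0,"fingers": 0},
    {"xyz": [0,0,40],"yaw": 0,"fingers": 40},
    {"xyz": [0,20,15],"yaw": 0,"fingers": 40},
  ],
)

```text
clock: 5.58
eef_pos: [0.5082, -0.0637, 0.3064]
eef_rot: [[0.135, 0.991, 0.009], [0.991, -0.135, -0.001], [-0.0, 0.01, -1.0]]
force: [0.5, -1.8, 1.4]
gripper_width: 0.0234
grip_force: 0.0
```

jog_arm(
  increments=[
    {"xyz": [9,30,0],"yaw": 0,"fingers": 40},
    {"xyz": [9,30,0],"yaw": 0,"fingers": 40},
    {"xyz": [9,30,0],"yaw": 0,"fingers": 40},
    {"xyz": [9,30,0],"yaw": 0,"fingers": 40},
    {"xyz": [9,30,0],"yaw": 0,"fingers": 40},
    {"xyz": [9,30,0],"yaw": 0,"fingers": 40},
    {"xyz": [9,30,0],"yaw": 0,"fingers": 40},
    {"xyz": [0,0,0],"yaw": 0,"fingers": 40},
  ],
)

```text
clock: 6.25
eef_pos: [0.5687, 0.1622, 0.2987]
eef_rot: [[0.113, 0.994, -0.003], [0.994, -0.113, 0.008], [0.008, -0.004, -1.0]]
force: [-0.4, 1.5, -0.2]
gripper_width: 0.0404
grip_force: 0.0
```

jog_arm(
  increments=[
    {"xyz": [0,0,0],"yaw": 0,"fingers": 40},
    {"xyz": [0,0,0],"yaw": 0,"fingers": 40},
  ],
)

```text
clock: 6.42
eef_pos: [0.569, 0.1511, 0.3]
eef_rot: [[0.127, 0.992, -0.001], [0.992, -0.127, 0.0], [0.0, -0.001, -1.0]]
force: [0.5, -1.4, 0.6]
gripper_width: 0.0397
grip_force: 0.0
```

Run:
```python
from h import *
np.set_printoptions(suppress=True,precision=1)
st=read_state();print(tob(np.array(st["eef_pos"])),np.array(st["eef_pos"])*1e3,st["gripper_width"])
s,W=snap("top","t4");B=tob(W[155:260,225:420].reshape(-1,3));B=B[np.isfinite(B).all(1)]
Q=B[(abs(B[:,1]+45)<35)&(B[:,2]>186)&(B[:,2]<214)&(B[:,0]<-40)];print(len(Q),np.percentile(Q,[3,50,97],axis=0))
r=cv2.fitLine(Q[:,:2].astype(np.float32),cv2.DIST_HUBER,0,.01,.01).ravel();print(np.round(r,3))
s,W=snap("scene","s4");B=tob(W.reshape(-1,3));B=B[np.isfinite(B).all(1)]
Q=B[(abs(B[:,1]-154)<45)&(B[:,2]>80)&(B[:,2]<228)&(B[:,0]>-90)&(B[:,0]<-55)];print(len(Q),np.percentile(Q,[3,50,97],axis=0))
Q=B[(abs(B[:,1]+45)<35)&(B[:,2]>186)&(B[:,2]<214)&(B[:,0]<-40)];print(len(Q),np.percentile(Q,[3,50,97],axis=0))
r=cv2.fitLine(Q[:,:2].astype(np.float32),cv2.DIST_HUBER,0,.01,.01).ravel();print(np.round(r,3))
cv2.imwrite("pics/c4.png",cv2.resize(s["color"][60:300,200:460],(780,600)))
```

```text
[-72.8 147.8 300. ] [569.  151.1 300. ] 0.03974050156940164
164 [[-130.6  -49.9  188.8]
 [ -86.9  -45.   194. ]
 [ -44.2  -40.7  208.8]]
[  1.    0.  -86.4 -45. ]
1251 [[-75.8 115.3  84.1]
 [-72.8 146.7 151.6]
 [-64.3 187.6 224.5]]
211 [[-541.8  -79.1  189.2]
 [ -97.9  -49.3  195.4]
 [ -44.5  -43.7  209.9]]
[   1.     0.1 -143.4  -52.2]
```

View pics/c4.png

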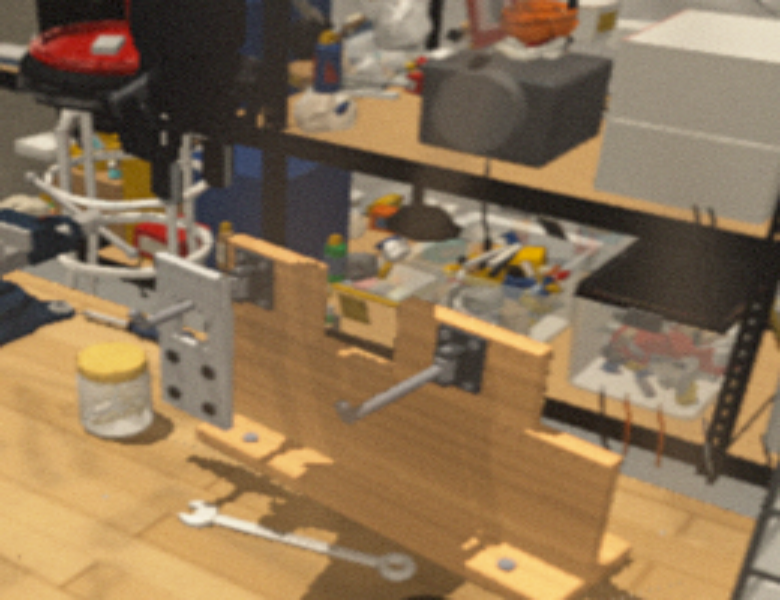

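Hook B, tip at (347,410), stands square to the board. Now to grip the template.

jog_arm(
  increments=[
    {"xyz": [3,5,-20],"yaw": 0,"fingers": 40},
    {"xyz": [0,0,-25],"yaw": 0,"fingers": 40},
    {"xyz": [0,0,-25],"yaw": 0,"fingers": 40},
    {"xyz": [0,0,-15],"yaw": 0,"fingers": 40},
    {"xyz": [0,0,-10],"yaw": 0,"fingers": 40},
    {"xyz": [0,0,-4],"yaw": 0,"fingers": 40},
    {"xyz": [0,0,0],"yaw": 0,"fingers": 40},
    {"xyz": [0,0,0],"yaw": 0,"fingers": 40},
  ],
)

```text
clock: 7.18
eef_pos: [0.5732, 0.1553, 0.2025]
eef_rot: [[0.128, 0.992, 0.002], [0.992, -0.128, 0.001], [0.001, 0.002, -1.0]]
force: [0.2, -0.2, 0.9]
gripper_width: 0.04
grip_force: 0.0
```

jog_arm(
  newtons=50,
  increments=[
    {"xyz": [0,0,0],"yaw": 0,"fingers": 20},
    {"xyz": [0,0,0],"yaw": 0,"fingers": 12},
    {"xyz": [0,0,0],"yaw": 0,"fingers": 5},
    {"xyz": [0,0,0],"yaw": 0,"fingers": 0},
    {"xyz": [0,0,0],"yaw": 0,"fingers": 0},
    {"xyz": [0,0,0],"yaw": 0,"fingers": 0},
  ],
)

```text
clock: 7.68
eef_pos: [0.5733, 0.1558, 0.2025]
eef_rot: [[0.128, 0.992, 0.002], [0.992, -0.128, 0.001], [0.001, 0.002, -1.0]]
force: [-0.3, -1.2, 5.2]
gripper_width: 0.0091
grip_force: 53.3
```

jog_arm(
  increments=[
    {"xyz": [0,0,5],"yaw": 0,"fingers": 0},
    {"xyz": [0,0,8],"yaw": 0,"fingers": 0},
    {"xyz": [0,0,8],"yaw": 0,"fingers": 0},
    {"xyz": [0,0,4],"yaw": 0,"fingers": 0},
    {"xyz": [0,0,0],"yaw": 0,"fingers": 0},
    {"xyz": [0,0,0],"yaw": 0,"fingers": 0},
  ],
)

```text
clock: 8.18
eef_pos: [0.5726, 0.1557, 0.2265]
eef_rot: [[0.128, 0.992, 0.0], [0.992, -0.128, 0.0], [0.0, 0.0, -1.0]]
force: [-0.8, 0.8, -2.1]
gripper_width: 0.0089
grip_force: 52.4
```

```bash
cat > k.py <<'E'
from h import *
import sys
np.set_printoptions(suppress=True,precision=1)
st=read_state();e=np.array(st["eef_pos"]);print(tob(e),e*1e3,st["force"])
for c in("scene","top"):
    s,W=snap(c,c+sys.argv[1]);B=tob(W.reshape(-1,3));B=B[np.isfinite(B).all(1)]
    t=tob(e);D=B-[t[0],t[1],0]
    Q=B[(abs(D[:,0])<14)&(abs(D[:,1])<50)&(B[:,2]>70)&(B[:,2]<t[2]-8)]
    print(c,len(Q),np.percentile(Q,[2,50,98],axis=0).tolist(),"slope dx/dy",np.round(np.polyfit(Q[:,1],Q[:,0],1),3),"dx/dz",np.round(np.polyfit(Q[:,2],Q[:,0],1),3))
cv2.imwrite("pics/c%s.png"%sys.argv[1],cv2.resize(snapshot("scene")["color"][60:300,200:460],(780,600)))
E
python3 k.py 5
```

```text
[-69.9 152.8 226.5] [572.6 155.7 226.5] [-0.8  0.8 -2.1]
scene 1037 [[-76.60470855042716, 114.54775464305071, 93.94618119710438], [-73.71319851778347, 146.90450714408752, 153.7853808646623], [-66.02724837600672, 189.1813505205092, 215.83562636727814]] slope dx/dy [ -0.  -70.4] dx/dz [  0.  -74.8]Traceback (most recent call last):
  File "k.py", line 9, in <module>
    print(c,len(Q),np.percentile(Q,[2,50,98],axis=0).tolist(),"slope dx/dy",np.round(np.polyfit(Q[:,1],Q[:,0],1),3),"dx/dz",np.round(np.polyfit(Q[:,2],Q[:,0],1),3))
                   ~~~~~~~~~~~~~^^^^^^^^^^^^^^^^^^^^
    return _quantile_unchecked(
        a, q, axis, out, overwrite_input, method, keepdims, weights)
    return _ureduce(a,
                    func=_quantile_ureduce_func,
    ...<5 lines>...
                    overwrite_input=overwrite_input,
                    method=method)
    r = func(a, **kwargs)
    result = _quantile(arr,
                       quantiles=q,
    ...<2 lines>...
                       out=out,
                       weights=wgt)
    slices_having_nans = np.isnan(arr[-1, ...])
                                  ~~~^^^^^^^^^
IndexError: index -1 is out of bounds for axis 0 with size 0
```

jog_arm(
  increments=[
    {"xyz": [-10,1.3,0],"yaw": 0,"fingers": 0},
    {"xyz": [-15,1.9,0],"yaw": 0,"fingers": 0},
    {"xyz": [-15,1.9,0],"yaw": 0,"fingers": 0},
    {"xyz": [-15,1.9,0],"yaw": 0,"fingers": 0},
    {"xyz": [-15,1.9,0],"yaw": 0,"fingers": 0},
    {"xyz": [-15,1.9,0],"yaw": 0,"fingers": 0},
    {"xyz": [-5,0.6,0],"yaw": 0,"fingers": 0},
    {"xyz": [0,0,0],"yaw": 0,"fingers": 0},
  ],
)

```text
clock: 8.95
eef_pos: [0.4813, 0.1676, 0.2262]
eef_rot: [[0.126, 0.992, -0.001], [0.992, -0.126, 0.001], [0.0, -0.001, -1.0]]
force: [0.8, 0.3, -1.7]
gripper_width: 0.0092
grip_force: 52.4
```

jog_arm(
  increments=[
    {"xyz": [-2,-16,0],"yaw": 0,"fingers": 0},
    {"xyz": [-3.3,-26,0],"yaw": 0,"fingers": 0},
    {"xyz": [-3.8,-30,0],"yaw": 0,"fingers": 0},
    {"xyz": [-3.8,-30,0],"yaw": 0,"fingers": 0},
    {"xyz": [-3.8,-30,0],"yaw": 0,"fingers": 0},
    {"xyz": [-3.8,-30,0],"yaw": 0,"fingers": 0},
    {"xyz": [-3.2,-25,0],"yaw": 0,"fingers": 0},
    {"xyz": [-1.6,-11.4,0],"yaw": 0,"fingers": 0},
  ],
)

```text
clock: 9.62
eef_pos: [0.4573, -0.0372, 0.2267]
eef_rot: [[0.135, 0.991, 0.001], [0.991, -0.135, -0.003], [-0.003, 0.002, -1.0]]
force: [-0.1, -1.0, -1.1]
gripper_width: 0.0093
grip_force: 52.4
```

jog_arm(
  increments=[
    {"xyz": [0,0,0],"yaw": 0,"fingers": 0},
    {"xyz": [0,0,0],"yaw": 0,"fingers": 0},
    {"xyz": [0,0,0],"yaw": 0,"fingers": 0},
  ],
)

```text
clock: 9.87
eef_pos: [0.4579, -0.0299, 0.2262]
eef_rot: [[0.126, 0.992, 0.0], [0.992, -0.126, 0.001], [0.001, 0.0, -1.0]]
force: [0.3, 0.5, -1.4]
gripper_width: 0.0092
grip_force: 52.4
```

```bash
sed -i 's/("scene","top")/("scene",)/' k.py; python3 k.py 6
```

```text
[-160.2  -45.8  226.2] [457.9 -29.9 226.2] [ 0.3  0.5 -1.4]
scene 1538 [[-166.45108357051987, -83.2585009379785, 93.6804732986206], [-164.16098646530475, -51.1632331689495, 155.03433020127827], [-155.9665237790857, -9.610194596435933, 215.73899791647693]] slope dx/dy [  -0.  -164.6] dx/dz [   0.  -165.3]
```

View pics/c6.png

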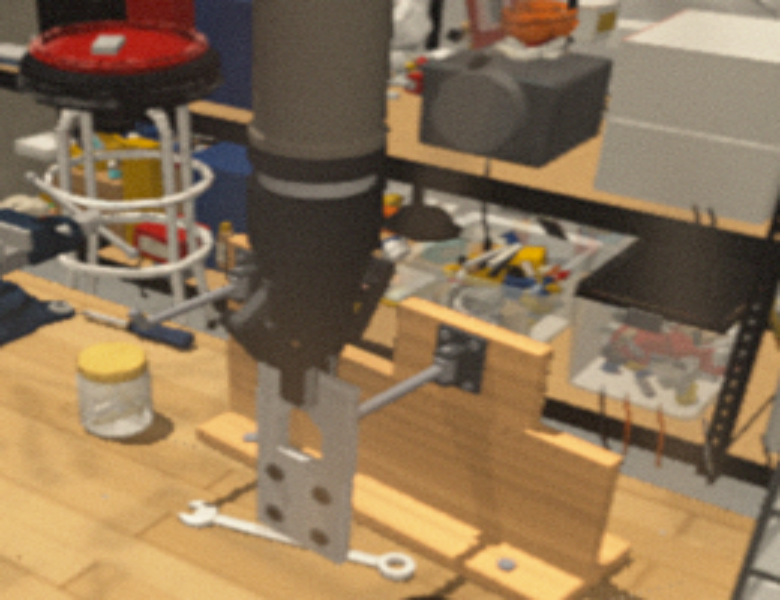

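The template is held in front of hook B, its hole near (305,430), at the right height. Now I'll thread it on.

jog_arm(
  increments=[
    {"xyz": [9.9,-2.8,0],"yaw": 0,"fingers": 0},
    {"xyz": [14.9,-1.9,0],"yaw": 0,"fingers": 0},
    {"xyz": [14.9,-1.9,0],"yaw": 0,"fingers": 0},
    {"xyz": [14.9,-1.9,0],"yaw": 0,"fingers": 0},
    {"xyz": [14.9,-1.9,0],"yaw": 0,"fingers": 0},
    {"xyz": [9.9,-1.2,0],"yaw": 0,"fingers": 0},
    {"xyz": [4.9,-0.6,0],"yaw": 0,"fingers": 0},
    {"xyz": [0,0,0],"yaw": 0,"fingers": 0},
  ],
)

```text
clock: 10.63
eef_pos: [0.5429, -0.0431, 0.2257]
eef_rot: [[0.126, 0.992, 0.0], [0.992, -0.126, -0.001], [-0.001, 0.0, -1.0]]
force: [-1.0, 0.8, -1.7]
gripper_width: 0.0093
grip_force: 52.4
```

jog_arm(
  increments=[
    {"xyz": [0,0,0],"yaw": 0,"fingers": 0},
    {"xyz": [0,0,-7],"yaw": 0,"fingers": 0},
    {"xyz": [0,0,-7],"yaw": 0,"fingers": 0},
    {"xyz": [0,0,-6],"yaw": 0,"fingers": 0},
    {"xyz": [0,0,-2],"yaw": 0,"fingers": 0},
    {"xyz": [0,0,0],"yaw": 0,"fingers": 0},
    {"xyz": [0,0,0],"yaw": 0,"fingers": 0},
  ],
)

```text
clock: 11.22
eef_pos: [0.5413, -0.0434, 0.2042]
eef_rot: [[0.128, 0.992, -0.0], [0.992, -0.128, 0.0], [0.0, -0.0, -1.0]]
force: [-0.2, -0.5, -1.7]
gripper_width: 0.0092
grip_force: 52.5
```

jog_arm(
  increments=[
    {"xyz": [0,0,-1.5],"yaw": 0,"fingers": 0},
    {"xyz": [0,0,0],"yaw": 0,"fingers": 0},
    {"xyz": [0,0,0],"yaw": 0,"fingers": 0},
  ],
)

```text
clock: 11.47
eef_pos: [0.5416, -0.0435, 0.2029]
eef_rot: [[0.128, 0.992, 0.0], [0.992, -0.128, -0.0], [0.0, 0.0, -1.0]]
force: [-0.3, -0.1, -2.8]
gripper_width: 0.009
grip_force: 52.4
```

jog_arm(
  increments=[
    {"xyz": [0,0,-1],"yaw": 0,"fingers": 0},
    {"xyz": [0,0,0],"yaw": 0,"fingers": 0},
    {"xyz": [0,0,0],"yaw": 0,"fingers": 0},
  ],
)

```text
clock: 11.72
eef_pos: [0.5418, -0.0436, 0.2025]
eef_rot: [[0.128, 0.992, 0.001], [0.992, -0.128, 0.0], [0.0, 0.001, -1.0]]
force: [-1.0, 0.5, 2.6]
gripper_width: 0.0089
grip_force: 53.0
```

```bash
python3 k.py 7
```

```text
[-75.2 -48.8 202.5] [541.8 -43.6 202.5] [-1.   0.5  2.6]
scene 1325 [[-81.8328391895389, -86.18734202650403, 72.58574770437929], [-79.25892831425334, -55.44603022281698, 128.44420671998114], [-71.49889587216893, -12.50389840166777, 192.14806645021926]] slope dx/dy [ -0.  -79.9] dx/dz [  0.  -79.8]
```

View pics/c7.png

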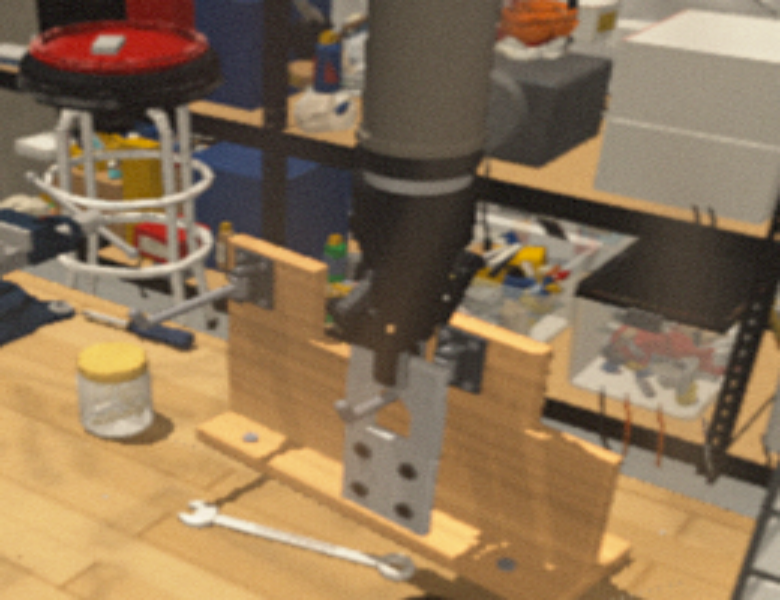

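The template is threaded on hook B, whose tip shows at (350,410) through the hole, and it is resting on the bar. Release and retreat.

jog_arm(
  increments=[
    {"xyz": [0,1.3,0],"yaw": 0,"fingers": 0},
    {"xyz": [0,0,0],"yaw": 0,"fingers": 10},
    {"xyz": [0,0,0],"yaw": 0,"fingers": 20},
    {"xyz": [0,0,0],"yaw": 0,"fingers": 40},
    {"xyz": [0,0,0],"yaw": 0,"fingers": 40},
    {"xyz": [0,0,0],"yaw": 0,"fingers": 40},
  ],
)

```text
clock: 12.32
eef_pos: [0.5414, -0.0419, 0.2014]
eef_rot: [[0.127, 0.992, -0.001], [0.992, -0.127, 0.0], [0.0, -0.001, -1.0]]
force: [-0.5, -0.4, -0.2]
gripper_width: 0.0398
grip_force: 0.0
```

jog_arm(
  increments=[
    {"xyz": [0,0,10],"yaw": 0,"fingers": 40},
    {"xyz": [0,0,20],"yaw": 0,"fingers": 40},
    {"xyz": [0,0,35],"yaw": 0,"fingers": 40},
    {"xyz": [0,0,35],"yaw": 0,"fingers": 40},
    {"xyz": [0,20,0],"yaw": 0,"fingers": 0},
    {"xyz": [0,30,0],"yaw": 0,"fingers": 0},
    {"xyz": [0,30,0],"yaw": 0,"fingers": 0},
    {"xyz": [0,30,0],"yaw": 0,"fingers": 0},
  ],
)

```text
clock: 12.98
eef_pos: [0.5417, 0.0688, 0.3031]
eef_rot: [[0.129, 0.992, 0.002], [0.992, -0.129, 0.001], [0.001, 0.002, -1.0]]
force: [-0.7, 0.7, -0.6]
gripper_width: -0.0001
grip_force: 0.0
```

jog_arm(
  increments=[
    {"xyz": [0,30,0],"yaw": 0,"fingers": 0},
    {"xyz": [0,30,0],"yaw": 0,"fingers": 0},
    {"xyz": [0,30,0],"yaw": 0,"fingers": 0},
    {"xyz": [0,30,0],"yaw": 0,"fingers": 0},
    {"xyz": [0,7,0],"yaw": 0,"fingers": 0},
    {"xyz": [0,0,0],"yaw": 0,"fingers": 0},
    {"xyz": [0,0,0],"yaw": 0,"fingers": 0},
    {"xyz": [0,0,0],"yaw": 0,"fingers": 0},
  ],
)

```text
clock: 13.65
eef_pos: [0.542, 0.1922, 0.3023]
eef_rot: [[0.131, 0.991, 0.001], [0.991, -0.131, -0.001], [-0.001, 0.001, -1.0]]
force: [-0.1, -1.1, -0.0]
gripper_width: 0.0001
grip_force: 0.0
```

Run:
```python
from h import *
np.set_printoptions(suppress=True,precision=1)
st=read_state();e=np.array(st["eef_pos"]);print(tob(e),e*1e3,st["gripper_width"])
print("start",tow([-105,190,175])*1000)
s,W=snap("top","t8");B=tob(W[155:260,225:420].reshape(-1,3));B=B[np.isfinite(B).all(1)]
Q=B[(abs(B[:,1]+45)<50)&(B[:,2]>222)&(B[:,2]<240)&(B[:,0]<-50)];print(len(Q),np.percentile(Q,[3,50,97],axis=0))
prev=None
for q in np.linspace(np.pi/2,0,13):
    h=5+14.5*np.cos(q)+12*np.sin(q);p=tow([-20-85*np.sin(q)-h*np.cos(q),155-85*np.cos(q)+h*np.sin(q),175])*1000
    print(round(q,2),p, None if prev is None else p-prev);prev=p
```

```text
[-104.8  185.2  302.3] [542.  192.2 302.3] 0.000115047709887172
start [542.4 197.  175. ]
157 [[-81.  -83.4 223.7]
 [-76.7 -47.9 229.1]
 [-71.4 -11.4 232.5]]
1.57 [540.2 179.2 175. ] None
1.44 [537.2 170.  175. ] [-2.9 -9.2  0. ]
1.31 [535.4 160.3 175. ] [-1.9 -9.7  0. ]
1.18 [534.6 150.1 175. ] [ -0.7 -10.2   0. ]
1.05 [535.2 139.6 175. ] [  0.6 -10.5   0. ]
0.92 [537.1 128.9 175. ] [  2.  -10.7   0. ]
0.79 [540.6 118.3 175. ] [  3.4 -10.6   0. ]
0.65 [545.6 108.  175. ] [  5.  -10.3   0. ]
0.52 [552.1  98.2 175. ] [ 6.5 -9.8  0. ]
0.39 [560.2  89.2 175. ] [ 8.1 -9.   0. ]
0.26 [569.6  81.3 175. ] [ 9.5 -7.9  0. ]
0.13 [580.4  74.7 175. ] [10.8 -6.6  0. ]
0.0 [592.2  69.7 175. ] [11.8 -5.   0. ]
```

Template is hung on B. Now fold hook A.

jog_arm(
  increments=[
    {"xyz": [0,5,-25],"yaw": 0,"fingers": 0},
    {"xyz": [0,0,-30],"yaw": 0,"fingers": 0},
    {"xyz": [0,0,-30],"yaw": 0,"fingers": 0},
    {"xyz": [0,0,-25],"yaw": 0,"fingers": 0},
    {"xyz": [0,0,-15],"yaw": 0,"fingers": 0},
    {"xyz": [0,0,0],"yaw": 0,"fingers": 0},
    {"xyz": [-2,-10,0],"yaw": 0,"fingers": 0},
    {"xyz": [0,-8,0],"yaw": 0,"fingers": 0},
  ],
)

```text
clock: 14.37
eef_pos: [0.5403, 0.1802, 0.1784]
eef_rot: [[0.128, 0.992, 0.002], [0.992, -0.128, 0.0], [0.0, 0.002, -1.0]]
force: [-0.3, 0.0, -0.0]
gripper_width: 0.0002
grip_force: 0.0
```

jog_arm(
  increments=[
    {"xyz": [-3,-9,0],"yaw": 0,"fingers": 0},
    {"xyz": [-2,-10,0],"yaw": 0,"fingers": 0},
    {"xyz": [-1,-10,0],"yaw": 0,"fingers": 0},
    {"xyz": [1,-10.5,0],"yaw": 0,"fingers": 0},
    {"xyz": [2,-10.5,0],"yaw": 0,"fingers": 0},
    {"xyz": [3.5,-10.5,0],"yaw": 0,"fingers": 0},
    {"xyz": [5,-10.5,0],"yaw": 0,"fingers": 0},
    {"xyz": [6.5,-10,0],"yaw": 0,"fingers": 0},
  ],
)

```text
clock: 15.03
eef_pos: [0.5514, 0.0999, 0.1766]
eef_rot: [[0.127, 0.992, -0.001], [0.992, -0.127, 0.0], [0.0, -0.001, -1.0]]
force: [-0.0, 2.5, 1.5]
gripper_width: -0.0001
grip_force: 1.0
```

jog_arm(
  increments=[
    {"xyz": [8,-9,0],"yaw": 0,"fingers": 0},
    {"xyz": [9.5,-8,0],"yaw": 0,"fingers": 0},
    {"xyz": [10,-6.5,0],"yaw": 0,"fingers": 0},
    {"xyz": [8,-4,0],"yaw": 0,"fingers": 0},
    {"xyz": [0,0,0],"yaw": 0,"fingers": 0},
    {"xyz": [0,0,0],"yaw": 0,"fingers": 0},
  ],
)

```text
clock: 15.53
eef_pos: [0.5876, 0.0716, 0.1763]
eef_rot: [[0.129, 0.992, -0.0], [0.992, -0.129, -0.002], [-0.002, 0.0, -1.0]]
force: [0.4, 0.1, 0.2]
gripper_width: -0.0003
grip_force: 0.0
```

```bash
cat > f.py <<'E'
from h import *
import sys
np.set_printoptions(suppress=True,precision=1)
st=read_state();e=np.array(st["eef_pos"]);print(tob(e),e*1e3,st["force"])
for c in("top","scene"):
    s,W=snap(c,c+sys.argv[1]);B=tob(W.reshape(-1,3));B=B[np.isfinite(B).all(1)]
    Q=B[(B[:,1]<130)&(B[:,1]>38)&(B[:,2]>186)&(B[:,2]<213)&(B[:,0]<-8)&(B[:,0]>-50)]
    if len(Q)>5:print(c,len(Q),np.percentile(Q,[3,50,97],axis=0).tolist(),cv2.fitLine(Q[:,:2].astype(np.float32),cv2.DIST_HUBER,0,.01,.01).ravel().round(3))
E
python3 f.py 9
```

```text
[-44.3  71.3 176.3] [587.6  71.6 176.3] [0.4 0.1 0.2]
top 22 [[-27.374852767830493, 117.9224839326323, 190.05155940941083], [-23.383475652587407, 123.1155609767846, 193.8422764570031], [-18.33360047149798, 128.8681471336762, 197.85111121190997]] [  0.5   0.8 -23.  123. ]
scene 116 [[-49.07712736568621, 42.20501221886318, 188.1298991120787], [-29.203057845139142, 60.28354765805098, 199.39768256914124], [-22.455116532750356, 67.47177785317052, 211.5729095980796]] [  0.8  -0.6 -36.2  56.7]
```

jog_arm(
  increments=[
    {"xyz": [3,-0.5,0],"yaw": 0,"fingers": 0},
    {"xyz": [3,-0.5,0],"yaw": 0,"fingers": 0},
    {"xyz": [0,0,0],"yaw": 0,"fingers": 0},
    {"xyz": [0,0,0],"yaw": 0,"fingers": 0},
  ],
)

```text
clock: 15.97
eef_pos: [0.593, 0.0723, 0.1768]
eef_rot: [[0.127, 0.992, -0.0], [0.992, -0.127, -0.0], [-0.0, 0.0, -1.0]]
force: [-0.7, 0.5, 0.3]
gripper_width: 0.0001
grip_force: 0.2
```

jog_arm(
  increments=[
    {"xyz": [2,0,0],"yaw": 0,"fingers": 0},
    {"xyz": [0,0,0],"yaw": 0,"fingers": 0},
    {"xyz": [0,0,0],"yaw": 0,"fingers": 0},
  ],
)

```text
clock: 16.22
eef_pos: [0.5936, 0.0722, 0.1767]
eef_rot: [[0.128, 0.992, -0.003], [0.992, -0.128, 0.0], [-0.0, -0.003, -1.0]]
force: [-6.0, -0.1, 2.8]
gripper_width: 0.0
grip_force: 2.7
```

jog_arm(
  increments=[
    {"xyz": [2,0,0],"yaw": 0,"fingers": 0},
    {"xyz": [0,0,0],"yaw": 0,"fingers": 0},
    {"xyz": [0,0,0],"yaw": 0,"fingers": 0},
  ],
)

```text
clock: 16.47
eef_pos: [0.5938, 0.0722, 0.1766]
eef_rot: [[0.128, 0.992, -0.007], [0.992, -0.128, 0.0], [-0.001, -0.007, -1.0]]
force: [-9.5, 0.2, 5.5]
gripper_width: 0.0003
grip_force: 4.7
```

At the stop. Now back away and check.

jog_arm(
  increments=[
    {"xyz": [-10,1,0],"yaw": 0,"fingers": 0},
    {"xyz": [-20,2,0],"yaw": 0,"fingers": 0},
    {"xyz": [-25,2,0],"yaw": 0,"fingers": 0},
    {"xyz": [0,0,35],"yaw": 0,"fingers": 0},
    {"xyz": [0,0,40],"yaw": 0,"fingers": 0},
    {"xyz": [-20,0,40],"yaw": 0,"fingers": 0},
    {"xyz": [-30,20,20],"yaw": 0,"fingers": 0},
    {"xyz": [-30,25,0],"yaw": 0,"fingers": 0},
  ],
)

```text
clock: 17.13
eef_pos: [0.4675, 0.1202, 0.315]
eef_rot: [[0.135, 0.991, 0.015], [0.991, -0.135, 0.003], [0.005, 0.014, -1.0]]
force: [0.4, 0.3, -0.0]
gripper_width: 0.0003
grip_force: 0.0
```

jog_arm(
  increments=[
    {"xyz": [-25,30,0],"yaw": 0,"fingers": 0},
    {"xyz": [-25,30,0],"yaw": 0,"fingers": 0},
    {"xyz": [-20,30,0],"yaw": 0,"fingers": 0},
    {"xyz": [0,30,0],"yaw": 0,"fingers": 0},
    {"xyz": [0,30,0],"yaw": 0,"fingers": 0},
    {"xyz": [0,0,0],"yaw": 0,"fingers": 0},
    {"xyz": [0,0,0],"yaw": 0,"fingers": 0},
  ],
)

```text
clock: 17.72
eef_pos: [0.3933, 0.2748, 0.309]
eef_rot: [[0.123, 0.992, 0.002], [0.992, -0.123, 0.001], [0.001, 0.001, -1.0]]
force: [0.3, -0.3, 0.6]
gripper_width: 0.0001
grip_force: 0.0
```

```bash
python3 f.py 10
python3 - <<'E'
from h import *
np.set_printoptions(suppress=True,precision=1)
W=np.load("pics/top10.npy");B=tob(W[155:260,225:420].reshape(-1,3));B=B[np.isfinite(B).all(1)]
Q=B[(abs(B[:,1]+45)<8)&(B[:,2]>186)&(B[:,2]<214)&(B[:,0]<-40)];print(cv2.fitLine(Q[:,:2].astype(np.float32),cv2.DIST_HUBER,0,.01,.01).ravel().round(3))
a=cv2.imread("pics/scene10.png")[120:310,220:440];b=cv2.imread("pics/top10.png")[150:250,190:400]
cv2.imwrite("pics/c10.png",np.hstack([cv2.resize(a,(400,345)),cv2.copyMakeBorder(cv2.resize(b,(400,190)),0,155,0,0,0)]))
E
```

```text
[-262.8  248.2  309. ] [393.3 274.8 309. ] [ 0.3 -0.3  0.6]
top 156 [[-25.716753395523156, 45.395085861977876, 190.0745062735171], [-21.704826247134307, 85.12872007826402, 193.7468783960668], [-16.24159213894082, 126.48211659165703, 209.2324820528954]] [  0.    1.  -21.7  85.4]
scene 154 [[-25.40341610322551, 42.318792923514835, 188.2702711795137], [-22.658281666083475, 78.38552451141175, 194.97582527368434], [-17.75920869053036, 125.83202133643259, 209.25577603017263]] [  0.    1.  -22.6  79.2]
[  1.   -0.  -89.2 -45.2]
```

View pics/c10.png

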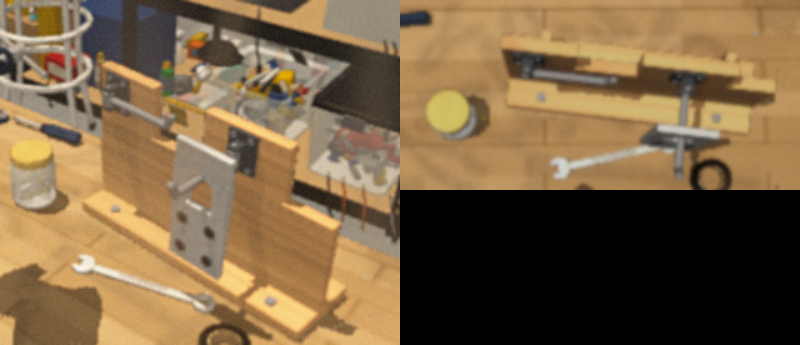

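Hook A lies flat at (140,110). The template (205,210) hangs on hook B, which is square out, and the jar, spanner and tape are where they were. Handing in.

```bash
python3 -c "
from plant import *
print(close_job())"
```

```text
the job is handed in; nothing more can be done
None
```

The job is handed in at about 18 s of the 72 s: hook B is fully out with the template hanging on it, hook A is folded flat against the board, and the jar, spanner and tape roll look undisturbed in the final pictures.

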